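# Load the dip unit's carrier bar in balance

### The job

Hang the two loaded dip baskets on the dip unit's pivoting carrier bar, one on each arm: hook each over the bar near the middle and slide it outwards under the keeper strip. The loads are not equally heavy, so slide the hooks along until the bar hangs level, and leave both hanging there freely and at rest. Handle the bar gently, without forcing the hooks or running it down onto its stops, and leave the glassware and the rest of the bench as they are.

Things in the scene. Friction and masses are not known exactly. Their poses are not given: they have to be found in the camera images.
- bar_mid (a point): middle of the top face of the carrier bar, over its pivot (pivot axis along x, 7 mm lower); moves with the bar: y along the bar, x away from the robot, z up. Steel bar 430 mm long, 10 mm thick (x), 14 mm high; this point is 250 mm above the bench. Its top is open from 15 to 70 mm out; within 15 mm sit a 17 mm high spirit level and a hub of 15 mm radius, 4 mm proud of the near face.
- keeper_left (a point): on the bar's top face, 92 mm out on its +y arm, where the straight part of the +y keeper begins: a strip 10 mm wide, 4 mm thick, 11 mm clear above the bar, running outwards to a closed end (inner face 210 mm out). Its inner end flares up towards the middle, 7 mm higher at 76 mm out. The hook slides in below it; the basket's rod passes in front of it. Axes as bar_mid.
- keeper_right (a point): the same point on the -y arm; its keeper runs outwards to -y.
- bar (a joint): tilt of the bar in rad: 0 level, positive with the +y arm up. A rubber bush centres it (2.3 N m per rad, damped, settles in about 0.7 s); one basket alone 140 mm out tips it 0.12 to 0.17 rad. Stops at 0.26 rad each way; both baskets on one arm run it onto them. Steel on the bar slides with friction about 0.3.
- dip_unit: the fixed dip unit; origin on the bench below the bar's middle, axes as the level bar's. Under the bar an open steel tank 490 mm long (y), 152 mm deep (x) over the rim, rim 91 mm high; behind it a white lift column, front face 113 mm behind the bar, 272 mm high, whose arm (26 mm wide) holds the pivot from behind.
- basket_a: perforated steel basket with metal fittings in it, standing; origin centre of its underside, z up. Bucket 60 mm across, 42 high. A 6 mm rod rises at its -x rim, from 88 mm height straight up at x = -14; from it a level 6 mm hook runs in +x over the centre to a tip at x = +14 turned down to 100 mm height. Open to +x below: it goes onto the bar from the robot's side, bucket under the bar.
- basket_b: second basket, same shape and size as basket_a. Each weighs 0.19 to 0.29 kg and one is 1.1 to 1.45 times as heavy as the other; which one cannot be seen. The balance point lies under the hook's middle.
- basket_a_hook (a point): on basket_a: middle of the underside of the hook's level part, 110 mm over the bucket's underside; it comes to lie on the bar's top. x along the hook towards its tip, z up.
- basket_b_hook (a point): the same point on basket_b.
- basket_a_grip (a point): on basket_a: centre of its grip tab, a black block 20 mm (x) by 10 mm (y) by 36 mm high; it lies 14 mm in -x from the hook's middle, 153 mm above the bucket's underside, 43 mm above the hook's underside. Pinch it across its 10 mm (y).
- basket_b_grip (a point): the same point on basket_b.
- beaker: glass beaker, 70 mm across, 90 mm high; bystander; origin at the centre of its underside, z up
- flask: conical glass flask, 86 mm across, 122 mm high; bystander; origin at the centre of its underside, z up
- amber_bottle: amber reagent bottle, 76 mm across, 165 mm high; bystander; origin at the centre of its underside, z up
- jar: small glass jar with black lid, 48 mm across, 60 mm high; bystander; origin at the centre of its underside, z up
- dish: white porcelain evaporating dish, 84 mm across, 32 mm high; bystander; origin at the centre of its underside, z up
- spatula: thin steel chemist's spatula lying on the bench, 190 mm long; bystander; origin at its middle
- wash_bottle: white plastic wash bottle, 64 mm across, 150 mm high; bystander; origin at the centre of its underside, z up
Things that resemble listed ones, but are neither listed nor needed, are in the scene too. What is shaped like the basket_a but purple is not meant.

How it is judged (in metres and radians):
On the way, in this order (a step that is already met when the one before it is completed fails the run):
1. the first basket hangs under the keeper of one arm, let go (((y of basket_a_hook in the frame of bar_mid above 0.088 m and x of basket_a_hook in the frame of bar_mid between -0.011 and 0.011 m and z of basket_a_hook in the frame of bar_mid between -0.004 and 0.006 m and contact force between the fingers and basket_a below 0.05 N) or (y of basket_a_hook in the frame of bar_mid below -0.088 m and x of basket_a_hook in the frame of bar_mid between -0.011 and 0.011 m and z of basket_a_hook in the frame of bar_mid between -0.004 and 0.006 m and contact force between the fingers and basket_a below 0.05 N) or (y of basket_b_hook in the frame of bar_mid above 0.088 m and x of basket_b_hook in the frame of bar_mid between -0.011 and 0.011 m and z of basket_b_hook in the frame of bar_mid between -0.004 and 0.006 m and contact force between the fingers and basket_b below 0.05 N) or (y of basket_b_hook in the frame of bar_mid below -0.088 m and x of basket_b_hook in the frame of bar_mid between -0.011 and 0.011 m and z of basket_b_hook in the frame of bar_mid between -0.004 and 0.006 m and contact force between the fingers and basket_b below 0.05 N))), for 0.2 s.
2. both baskets hang under the keepers, one on each arm (((y of basket_a_hook in the frame of bar_mid above 0.088 m and x of basket_a_hook in the frame of bar_mid between -0.011 and 0.011 m and z of basket_a_hook in the frame of bar_mid between -0.004 and 0.006 m and y of basket_b_hook in the frame of bar_mid below -0.088 m and x of basket_b_hook in the frame of bar_mid between -0.011 and 0.011 m and z of basket_b_hook in the frame of bar_mid between -0.004 and 0.006 m) or (y of basket_a_hook in the frame of bar_mid below -0.088 m and x of basket_a_hook in the frame of bar_mid between -0.011 and 0.011 m and z of basket_a_hook in the frame of bar_mid between -0.004 and 0.006 m and y of basket_b_hook in the frame of bar_mid above 0.088 m and x of basket_b_hook in the frame of bar_mid between -0.011 and 0.011 m and z of basket_b_hook in the frame of bar_mid between -0.004 and 0.006 m))), for 0.2 s.
At the end, for the whole second after the job is handed in: Both baskets hang by their hooks on the bar's top, under the keepers, one on each arm (hook middle at least 88 mm from the bar's middle), let go and at rest (under 0.05 m/s), and the bar is level within 0.014 rad (3 mm at the bar's end) (((y of basket_a_hook in the frame of bar_mid above 0.088 m and x of basket_a_hook in the frame of bar_mid between -0.011 and 0.011 m and z of basket_a_hook in the frame of bar_mid between -0.004 and 0.006 m and y of basket_b_hook in the frame of bar_mid below -0.088 m and x of basket_b_hook in the frame of bar_mid between -0.011 and 0.011 m and z of basket_b_hook in the frame of bar_mid between -0.004 and 0.006 m) or (y of basket_a_hook in the frame of bar_mid below -0.088 m and x of basket_a_hook in the frame of bar_mid between -0.011 and 0.011 m and z of basket_a_hook in the frame of bar_mid between -0.004 and 0.006 m and y of basket_b_hook in the frame of bar_mid above 0.088 m and x of basket_b_hook in the frame of bar_mid between -0.011 and 0.011 m and z of basket_b_hook in the frame of bar_mid between -0.004 and 0.006 m)) and value of joint bar between -0.014 and 0.014 rad and linear speed of each of basket_a, basket_b below 0.05 m/s); the robot touches nothing.
It fails at once if the bar is run down onto its stops (tilt over 0.235 rad) (value of joint bar above 0.235 rad or value of joint bar below -0.235 rad).
It fails at once if a basket is forced against the bar or the unit (over 20 N) (contact force between any of basket_a, basket_b and dip_unit above 20 N).
It fails at once if the hand presses on the bar or the dip unit (over 8 N) (contact force between any of the arm, the fingers and dip_unit above 8 N).
It fails at once if a bystander is moved more than 30 mm or knocked over (distance of any of beaker, flask, amber_bottle, jar, dish, spatula, wash_bottle from where it was at the start of the episode above 0.03 m or angle between any of beaker, flask, amber_bottle, jar, dish, wash_bottle's own z axis and vertical above 0.5 rad).
It also fails if it takes over 72 s, if anything falls off the work surface, if the arm or the gripper's body presses on something with over 40 N, if the wrist force passes 120 N, or if a joint passes its speed limit or range.

### The arm

A 6-joint arm with a two-finger parallel gripper is mounted at the origin on the work surface. World frame = base frame: x ahead of the robot, y to its left, z up, the work surface at z = 0. Lengths are in mm, angles in rad, forces in N, time in s.
With the tool pointing down it reaches from about 275 to 1000 mm from the base axis. Payload 8.4 kg.
Tool frame: the origin (TCP) lies midway between the tips of the shut fingers; the grasp point (between the pads) lies 19 mm behind it; z points along the fingers, y is the line along which they close (so a half turn about z gives the same grasp; the last joint's range is limited). The gripper opens to 85 mm and grips with 20 to 120 N. Pads are 22 mm wide; open, the fingers measure 114 mm over their backs; the gripper's body (76 mm by 85 mm) begins 54 mm behind the grasp point. The pads swing forward as they close: fully open they stand 13 mm farther back than shut.
Start: joints at [1.288, 0.353, 1.633, -0, 1.155, -0.002], TCP at [173.201, 600.524, 196.981] pointing down, gripper open.
Joint ranges: [-2.63, 2.63], [-0.92, 2.1], [0.06, 2.66], [-1.3, 4.44], [0, 2.69], [-3.02, 3.02]. Speed limits (rad/s): [2.22, 2.22, 2.79, 3.14, 3.14, 3.14].

### API

Orientations are given as [roll, pitch, yaw] about the fixed x, y, z axes, in that order (R = Rz(yaw) Ry(pitch) Rx(roll)).
In Python, from rig import r gives the robot as it stands.
- The arm moves only by the tool servo_tool, never from a script. Its argument "deltas" is a list of rows, each an object of numbers: "x", "y", "z": the shift along the world's x, y, z in mm; "rx", "ry", "rz": the turn, a rotation vector about the world's x, y, z in rad; "gripper": the gripper's target within -1 to 1 (fully open at 1, half-way at 0, shut at -1). A call has 1 to 10 rows; each row is the pose to reach, as a shift and turn from the pose commanded when the call began; what a row does not reach only later rows make up. A row lasts 1/10 s, in which the tool goes at most 50 mm and 8.59 degrees, less where a joint would pass 70% of its speed; a pose out of reach is approached as far as the arm can. A call with a gripper value outside its range is refused whole. The fingers move at their own pace and stop on an object; "newtons" is the grip in N (left out, the last holds). Time passes only in rows, so rows that repeat a pose let the fingers close. It gives the time, the measured TCP pose, the force, the opening and the grip force at its end, in the units of the state.
- r.sense(): the state, without advancing time (a new reading comes with each control period).
- r.grab_frame(name): name is "side" or "top" or "wrist"; returns the picture (400x640x3 uint8, blue, green, red); there is no depth.
- r.camera_params(name): a dict with "mtx" (3x3 intrinsics, pixels), "D" ([k1, k2, p1, p2, k3] as OpenCV has them; the pictures are not rectified), "eye" and "orientation" of the camera in the world. Camera axes: x right, y down, z forward; pixel columns grow to the right and rows downward; lengths in mm; the calibration is good to about 2 mm. A picture is of the moment at which its call begins: read the wrist's pose just before it. camera_params takes no time and is no camera call; for the wrist camera it gives the pose at the moment of the call.
- r.sign_off(): hands the job in; it is judged then, once.
Trained networks look in the newest picture that a camera, given by its name, has taken for a name from the list of things; names that differ only in an ending like _2 or _b are one class to them, and where a whole thing is asked for, a point or a joint stands for the part that bears it (a point fixed in the world has none). Each returns a list of dicts, best first, with "conf" (0 to 1); they miss things now and then, are a little off and sometimes report something else, mostly with a low value. They report only what shows in the picture. A call takes as long as a camera call. They do not tell look-alikes from the thing itself.
- r.recognise(name, camera): "box" ([left, top, width, height] in pixels, round what is visible of it).
The state is a dict: "clock": time; "qpos": joint angles; "qvel": joint speeds; "joint_efforts": joint torques, N m; "eef_pos": TCP position; "tcp_rot": TCP orientation; "contact_force": force on the tool from outside, world axes, zero at the start; "wrist_torque": the same for the moment, N m; "opening": opening from 0.0 (shut) to 1.0 (fully open); "grasp_force": force on a finger pad.
Only numpy, scipy, OpenCV 4.12 (cv2) and the standard library are available. Lean on these libraries where they do the work, as an engineer would, in place of code of your own. Each camera call takes 0.05 s, during which the arm holds its last target. There are 200 camera calls.

## Working session

There is one attempt and no reset: what is moved stays moved. The work goes in short steps, Python scripts to look and compute and a tool call to move; the robot and the scene stay as the last step left them, time stands still between calls to the robot, and variables do not carry over. Pictures are saved under pics/ and viewed, at most 10 in all, crops included, and the job is handed in when it is done.

Besides the shell and the picture viewer there is one more tool, called after "Emit:" in YAML: its name, and indented under it one key for each argument. servo_tool: Moves the arm, as the interface text tells. Its arguments: {"type":"object","properties":{"deltas":{"type":"array","items":{"type":"object","properties":{"x":{"type":"number"},"y":{"type":"number"},"z":{"type":"number"},"rx":{"type":"number"},"ry":{"type":"number"},"rz":{"type":"number"},"gripper":{"type":"number"}}}},"newtons":{"type":"number"}},"required":["deltas"]}

```bash
mkdir -p pics; ls; cat > h.py <<'E'
import numpy as np, cv2
from scipy.spatial.transform import Rotation as R
from rig import r
def cam(n):
    p=r.camera_params(n); return p
def rot(o):
    o=np.array(o,float)
    return o if o.shape==(3,3) else R.from_euler('xyz',o).as_matrix()
def proj(n,P,p=None):
    p=p or cam(n); M=rot(p['orientation']); 
    c=(np.atleast_2d(P)-np.array(p['eye']))@M
    return cv2.projectPoints(c.reshape(-1,1,3),np.zeros(3),np.zeros(3),np.array(p['mtx'],float),np.array(p['D'],float))[0].reshape(-1,2)
def ray(n,uv,p=None):
    p=p or cam(n); M=rot(p['orientation'])
    u=cv2.undistortPoints(np.array(uv,float).reshape(-1,1,2),np.array(p['mtx'],float),np.array(p['D'],float)).reshape(-1,2)
    d=np.c_[u,np.ones(len(u))]@M.T
    return np.array(p['eye'],float),d/np.linalg.norm(d,axis=1)[:,None]
def onplane(n,uv,z,p=None):
    e,d=ray(n,uv,p); return e+d*((z-e[2])/d[:,2])[:,None]
E
python3 - <<'E'
from h import *
s=r.sense(); print(s)
ims=[]
for n in("side","top"):
    im=r.grab_frame(n); cv2.imwrite(f"pics/{n}0.png",im); 
    p=cam(n); print(n,p)
    for k in("basket_a","bar","dip_unit","beaker","basket_a_grip"):
        print(k,[(np.round(d['box']).tolist(),round(d['conf'],2)) for d in r.recognise(k,n)])
E
```

```text
pics
{'clock': 0.0, 'qpos': array([ 1.28757738e+00,  3.53638627e-01,  1.63411765e+00, -3.36957168e-05,
        1.15517664e+00, -2.36464814e-03]), 'qvel': array([-1.65582849e-03, -1.15343169e-03, -7.14751951e-04,  1.53285929e-03,
       -2.91711782e-06,  1.35744807e-03]), 'joint_efforts': array([ 2.62601490e-03, -6.05244613e+01, -3.42079604e+01,  1.31809479e-04,
        9.14084434e-03, -3.14629551e-05]), 'eef_pos': array([173.08452407, 600.03109822, 196.27470211]), 'tcp_rot': array([-3.14025232e+00,  2.76394802e-05,  2.86075200e+00]), 'contact_force': array([-0.10810816, -0.1270668 ,  0.78932205]), 'wrist_torque': array([ 0.04805516, -0.01855376,  0.0298364 ]), 'grasp_force': 0.0, 'opening': 1.0015802171851533}
side {'mtx': array([[477.54047018,   0.        , 315.49718745],
       [  0.        , 477.54047018, 198.38882226],
       [  0.        ,   0.        ,   1.        ]]), 'D': array([0.03409312, 0.        , 0.        , 0.        , 0.        ]), 'eye': array([  -35.814652  , -1011.91410735,  1027.88747191]), 'orientation': array([-2.22086813, -0.01796182, -0.43325622])}
basket_a [(
[... 544 characters left out ...]
  ,   1.        ]]), 'D': array([0.01901518, 0.        , 0.        , 0.        , 0.        ]), 'eye': array([ 288.98863334,  -11.49000899, 1354.95495562]), 'orientation': array([-2.9984343 ,  0.01797441, -1.55114083])}
basket_a [([247.0, 249.0, 27.0, 24.0], 0.94), ([399.0, 224.0, 20.0, 20.0], 0.76), ([244.0, 217.0, 26.0, 23.0], 0.56)]
bar [([235.0, 115.0, 187.0, 15.0], 0.88), ([395.0, 222.0, 26.0, 21.0], 0.74)]
dip_unit [([233.0, 56.0, 193.0, 122.0], 0.76)]
beaker [([327.0, 220.0, 32.0, 35.0], 0.88), ([246.0, 216.0, 23.0, 18.0], 0.72), ([191.0, 231.0, 48.0, 53.0], 0.45)]
basket_a_grip [([248.0, 250.0, 23.0, 23.0], 0.82), ([246.0, 215.0, 22.0, 21.0], 0.79), ([156.0, 156.0, 40.0, 39.0], 0.33)]
```

```bash
python3 - <<'E'
from h import *
a=cv2.imread("pics/side0.png"); b=cv2.imread("pics/top0.png")
A=cv2.resize(a[110:320,225:455],None,fx=2.6,fy=2.6,interpolation=3)
cv2.imwrite("pics/side_c.png",A)
cv2.imwrite("pics/top_c.png",cv2.resize(b[40:300,140:450],None,fx=2.3,fy=2.3,interpolation=3))
E
```

```text
(no output)
```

View pics/side_c.png

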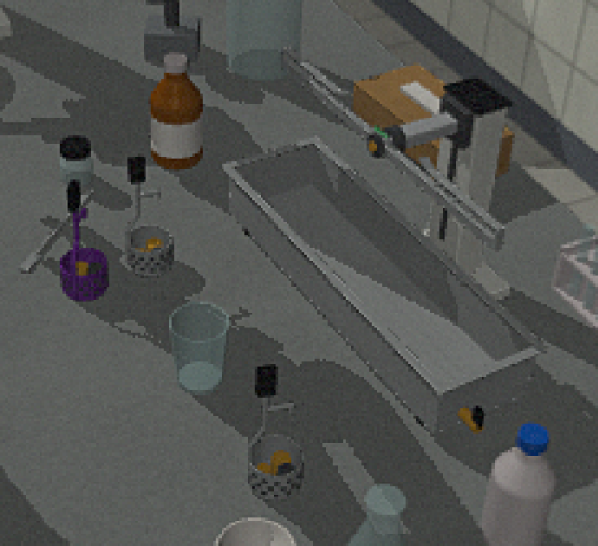

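View pics/top_c.png

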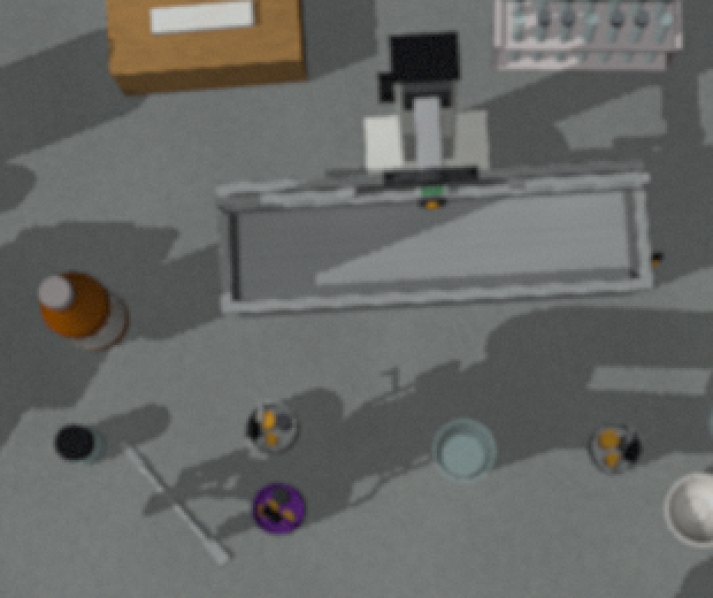

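The top crop shows two steel baskets: left at full-frame (258,225) and right at (407,235). The look-alike is the purple basket at (261,261), which I exclude by colour. The beaker is at (341,236). The bar lies over the tank's rear part, with its spirit level at (328,123). Next I fit poses from these pixels.

```bash
cat >> h.py <<'E'
from scipy.optimize import least_squares
def fit(obs,x0):
    P={n:cam(n) for n in("side","top")}
    def f(q):
        c,s=np.cos(q[2]),np.sin(q[2]); o=[]
        for n,l,uv in obs:
            w=[q[0]+c*l[0]-s*l[1],q[1]+s*l[0]+c*l[1],l[2]]
            o.append(proj(n,w,P[n])[0]-uv)
        return np.array(o).ravel()
    s=least_squares(f,x0,x_scale=[10,10,.1],loss='soft_l1'); return s.x,f(s.x).reshape(-1,2).round(1).tolist()
S=lambda u,v:np.array([u/2.6+225,v/2.6+110]); T=lambda u,v:np.array([u/2.3+140,v/2.3+40])
E
python3 - <<'E'
from h import *
tab=(-14,0,153);buc=(0,0,42);tip=(14,0,108)
for o in ([("side",tab,S(136,170)),("top",tab,T(253,428)),("side",buc,S(150,238)),("top",buc,T(273,428)),("side",tip,S(156,193))],
 [("side",tab,S(266,381)),("top",tab,T(632,450)),("side",buc,S(276,455)),("top",buc,T(614,447)),("side",tip,S(292,407))]):
    g=onplane(o[3][0],o[3][2],42)[0]; q,e=fit(o,[g[0],g[1],0]); print(q.round(3),e)
o=[("top",(76,245,91),T(218,187)),("top",(-76,245,91),T(224,312)),("top",(76,-245,91),T(649,176)),("top",(-76,-245,91),T(653,287)),
("side",(-76,245,91),S(224,168)),("side",(76,245,91),S(316,139)),("side",(-76,-245,91),S(437,393)),("side",(76,-245,91),S(543,348))]
q,e=fit(o,[500,0,0]);print("tank",q.round(3),e)
b=[("top",(0,0,267),T(432,189)),("top",(-9,0,243),T(432,203)),("side",(0,215,250),S(286,56)),("side",(0,-215,250),S(499,235)),("side",(-9,0,243),S(376,147))]
q,e=fit(b,[500,0,0]);print("bar",q.round(3),e)
s=r.sense(); p=cam("wrist"); print(p['eye'],p['orientation'],s['eef_pos'],s['tcp_rot'],p['mtx'][0])
E
```

```text
[414.007 185.172   0.   ] [[0.1, 0.2], [0.3, 0.6], [-0.4, 0.2], [-1.6, -0.6], [0.8, 0.7]]
[ 3.98934e+02 -2.16025e+02 -9.60000e-02] [[0.3, 0.2], [-0.4, 0.2], [-0.2, -0.3], [0.8, -0.5], [-0.5, -0.0]]
tank [ 6.29234e+02 -2.74600e+00  6.70000e-02] [[0.4, -1.1], [-0.9, 0.7], [-2.2, -5.9], [0.5, 2.1], [-1.7, -0.9], [0.1, -0.6], [-0.1, 1.6], [2.1, 1.6]]
bar [ 6.32823e+02 -1.22000e-01  7.10000e-02] [[-0.3, -0.6], [-0.1, 0.2], [-0.0, 0.3], [0.3, 2.3], [-0.6, -0.2]]
[ 99.83902185 620.8820918  373.66490034] [ 2.83887575e+00 -1.49697447e-03  1.28970373e+00] [173.20474714 600.51848225 197.02994485] [ 3.14155253e+00 -2.73587279e-05  2.86075286e+00] [352.24872732   0.         322.45225346]
```

Emit:
servo_tool:
  deltas:
    - {"z": 50}
    - {"z": 100, "y": -20}
    - {"x": 357, "y": -540, "z": 203, "rz": 0.28}
    - {"x": 357, "y": -540, "z": 203, "rz": 0.28}
    - {"x": 357, "y": -540, "z": 203, "rz": 0.28}
    - {"x": 357, "y": -540, "z": 203, "rz": 0.28}
    - {"x": 357, "y": -540, "z": 203, "rz": 0.28}
    - {"x": 357, "y": -540, "z": 203, "rz": 0.28}
    - {"x": 357, "y": -540, "z": 203, "rz": 0.28}
    - {"x": 357, "y": -540, "z": 203, "rz": 0.28}

```text
invalid input
```

Emit:
servo_tool:
  deltas:
    - {"x": 0, "y": 0, "z": 50, "rx": 0, "ry": 0, "rz": 0, "gripper": 1}
    - {"x": 0, "y": -20, "z": 100, "rx": 0, "ry": 0, "rz": 0, "gripper": 1}
    - {"x": 33, "y": -54, "z": 115, "rx": 0, "ry": 0, "rz": 0.1, "gripper": 1}
  newtons: 60

```text
clock: 0.9
eef_pos: [203.6, 550.5, 315.9]
tcp_rot: [3.135, -0.0, 2.964]
contact_force: [2.1, 0.2, -0.4]
opening: 0.999
grasp_force: 0.0
```

Emit:
servo_tool:
  deltas:
    - {"x": 324, "y": -486, "z": 88, "rx": 0, "ry": 0, "rz": 0.25, "gripper": 1}
    - {"x": 324, "y": -486, "z": 88, "rx": 0, "ry": 0, "rz": 0.25, "gripper": 1}
    - {"x": 324, "y": -486, "z": 88, "rx": 0, "ry": 0, "rz": 0.25, "gripper": 1}
    - {"x": 324, "y": -486, "z": 88, "rx": 0, "ry": 0, "rz": 0.25, "gripper": 1}
    - {"x": 324, "y": -486, "z": 88, "rx": 0, "ry": 0, "rz": 0.25, "gripper": 1}
    - {"x": 324, "y": -486, "z": 88, "rx": 0, "ry": 0, "rz": 0.25, "gripper": 1}
    - {"x": 324, "y": -486, "z": 88, "rx": 0, "ry": 0, "rz": 0.25, "gripper": 1}
    - {"x": 324, "y": -486, "z": 88, "rx": 0, "ry": 0, "rz": 0.25, "gripper": 1}
    - {"x": 324, "y": -486, "z": 88, "rx": 0, "ry": 0, "rz": 0.25, "gripper": 1}
    - {"x": 324, "y": -486, "z": 88, "rx": 0, "ry": 0, "rz": 0.25, "gripper": 1}

```text
clock: 1.9
eef_pos: [479.8, 134.9, 386.4]
tcp_rot: [3.141, 0.001, -3.072]
contact_force: [1.2, 0.6, -0.1]
opening: 1.005
grasp_force: 0.0
```

Emit:
servo_tool:
  deltas:
    - {"x": 20, "y": -50, "z": 0, "rx": 0, "ry": 0, "rz": 0, "gripper": 1}
    - {"x": 40, "y": -95, "z": 14, "rx": 0, "ry": 0, "rz": 0, "gripper": 1}
    - {"x": 40, "y": -95, "z": 14, "rx": 0, "ry": 0, "rz": 0, "gripper": 1}
    - {"x": 40, "y": -95, "z": 14, "rx": 0, "ry": 0, "rz": 0, "gripper": 1}

```text
clock: 2.3
eef_pos: [519.4, 40.7, 399.9]
tcp_rot: [3.141, 0.0, -3.075]
contact_force: [-0.8, 0.3, -1.1]
opening: 0.999
grasp_force: 0.0
```

```bash
python3 - <<'E'
from h import *
p=cam("wrist"); im=r.grab_frame("wrist"); cv2.imwrite("pics/w1.png",im)
import pickle; pickle.dump(p,open("w1.pkl","wb")); print(p['eye'],p['orientation'],r.sense()['eef_pos'])
for k in("keeper_left","bar_mid","basket_a"): print(k,[(np.round(d['box']).tolist(),round(d['conf'],2)) for d in r.recognise(k,"wrist")])
print(proj("wrist",[[632,0,250],[617,215,250],[647,-215,250]],p))
E
```

```text
[443.178575    34.82186013 576.53266656] [ 2.83808053e+00 -1.54506754e-03  1.63682677e+00] [518.85913663  41.76664303 399.5961577 ]
keeper_left [([68.0, 264.0, 420.0, 32.0], 0.8)]
bar_mid [([70.0, 260.0, 417.0, 37.0], 0.77), ([400.0, 56.0, 69.0, 45.0], 0.32)]
basket_a [([401.0, 56.0, 68.0, 46.0], 0.95), ([405.0, 1.0, 49.0, 35.0], 0.87), ([92.0, 13.0, 88.0, 60.0], 0.69)]
[[276.82051124 279.87888601]
 [481.46238357 278.36584917]
 [ 76.59619775 278.87066627]]
```

View pics/w1.png

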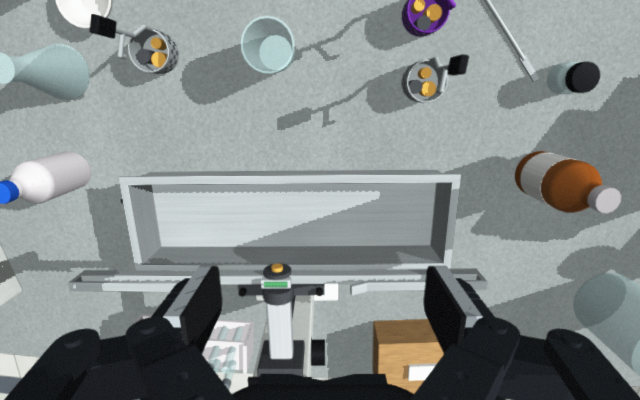

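The bar spans u 70–487 at v≈280, with the hub at (279,268) and the spirit level at (276,284). The steel baskets are at (150,50) and (427,80), and the purple one is at (428,15). I'll take one zoomed composite for exact pixels.

```bash
python3 - <<'E'
import cv2,numpy as np
im=cv2.imread("pics/w1.png")
L=cv2.resize(im[255:300,60:260],None,fx=4,fy=4,interpolation=2)
Rr=cv2.resize(im[255:300,300:500],None,fx=4,fy=4,interpolation=2)
A=cv2.resize(im[10:70,85:185],None,fx=4,fy=4,interpolation=2)
B=cv2.resize(im[45:105,390:490],None,fx=4,fy=4,interpolation=2)
cv2.imwrite("pics/w1c.png",np.vstack([L,Rr,np.hstack([A,B])]))
E
```

```text
(no output)
```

View pics/w1c.png

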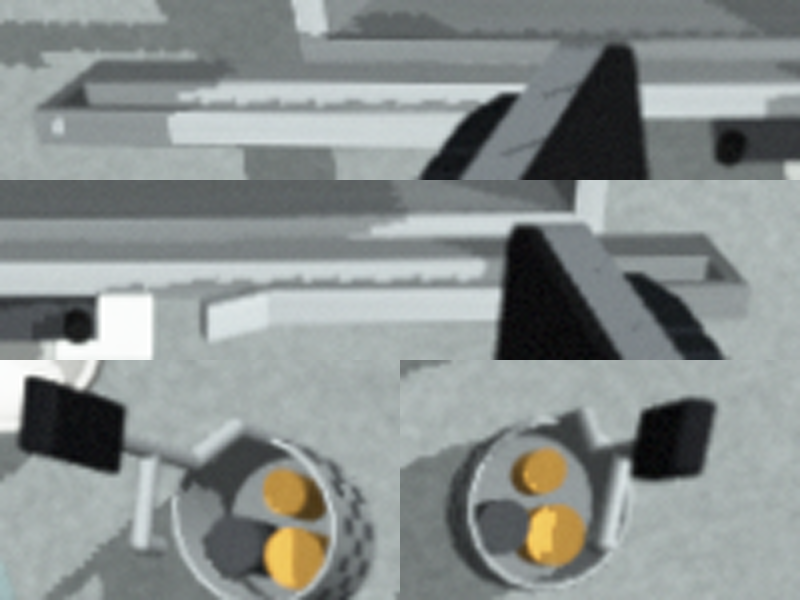

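```bash
cat >> h.py <<'E'
def fitw(obs,x0,P):
    def f(q):
        c,s=np.cos(q[2]),np.sin(q[2]); o=[]
        for n,l,uv in obs:
            w=[q[0]+c*l[0]-s*l[1],q[1]+s*l[0]+c*l[1],l[2]]
            o.append(proj(n,w,P[n])[0]-uv)
        return np.array(o).ravel()
    s=least_squares(f,x0,x_scale=[10,10,.1],loss='soft_l1'); return s.x.round(3),f(s.x).reshape(-1,2).round(1).tolist()
E
python3 - <<'E'
from h import *
import pickle; P={"w":pickle.load(open("w1.pkl","rb")),"side":cam("side"),"top":cam("top")}
tab=(-14,0,153);buc=(0,0,42);tip=(14,0,111);root=(-11,0,113)
W=lambda l,u,v:("w",l,np.array([u,v]))
l=[W(tab,458,65),W(buc,426,82),W(tip,442,92),W(root,445.5,70.5)]
rr=[W(tab,103,26),W(buc,148.7,49.5),W(tip,122,56),W(root,122.5,33.7)]
print("L",*fitw(l,[414,185,0],P)); print("R",*fitw(rr,[400,-216,0],P))
b=[W((0,-215,265),70,286.8),W((0,215,265),487,285.4),W((0,92,265),367.5,286),W((0,0,267),276,284)]
print("bar",*fitw(b,[632,0,.07],P))
b+=[("top",(0,0,267),T(432,189)),("side",(0,215,255),S(286,56)),("side",(0,-215,255),S(499,235)),("side",(-9,0,243),S(376,147))]
print("bar+",*fitw(b,[632,0,.07],P))
for x0 in l,: print("L+",*fitw(l+[("side",tab,S(136,170)),("top",tab,T(253,428)),("side",buc,S(150,238)),("top",buc,T(273,428)),("side",tip,S(156,193))],[414,185,0],P))
print("R+",*fitw(rr+[("side",tab,S(266,381)),("top",tab,T(632,450)),("side",buc,S(276,455)),("top",buc,T(614,447)),("side",tip,S(292,407))],[400,-216,0],P))
E
```

```text
L [ 4.15744e+02  1.86781e+02 -9.00000e-03] [[-0.4, 0.8], [1.8, -0.4], [-0.3, -0.6], [-0.1, 0.2]]
R [ 3.97795e+02 -2.15832e+02 -1.22000e-01] [[0.3, -0.2], [-0.2, 0.4], [0.2, -0.5], [-0.3, 0.4]]
bar [6.31481e+02 1.02300e+00 7.30000e-02] [[-1.2, -0.4], [1.4, -0.7], [0.1, 0.4], [-0.2, 4.1]]
bar+ [6.31621e+02 8.25000e-01 7.30000e-02] [[-1.3, -0.3], [1.2, -0.6], [-0.1, 0.5], [-0.4, 4.2], [-0.8, -0.1], [-0.5, -1.0], [0.1, 0.7], [-1.1, -0.3]]
L+ [ 4.15446e+02  1.86489e+02 -1.10000e-02] [[-0.6, 0.5], [1.6, -0.7], [-0.5, -0.9], [-0.2, -0.1], [0.3, -0.2], [-0.3, 0.0], [-0.2, -0.1], [-2.0, -1.2], [1.0, -0.3]]
R+ [ 3.97992e+02 -2.15999e+02 -1.27000e-01] [[0.2, -0.0], [-0.3, 0.6], [0.0, -0.4], [-0.4, 0.5], [-0.1, 0.2], [-0.6, 0.6], [-0.5, -0.2], [0.8, -0.2], [-0.7, -0.6]]
```

Emit:
servo_tool:
  deltas:
    - {"x": -118, "y": 146, "z": -150, "rx": 0, "ry": 0, "rz": -0.083, "gripper": 0.6}
    - {"x": -118, "y": 146, "z": -150, "rx": 0, "ry": 0, "rz": -0.083, "gripper": 0.3}
    - {"x": -118, "y": 146, "z": -150, "rx": 0, "ry": 0, "rz": -0.083, "gripper": 0.3}
    - {"x": -118, "y": 146, "z": -150, "rx": 0, "ry": 0, "rz": -0.083, "gripper": 0.3}
    - {"x": -118, "y": 146, "z": -150, "rx": 0, "ry": 0, "rz": -0.083, "gripper": 0.3}
    - {"x": -118, "y": 146, "z": -185, "rx": 0, "ry": 0, "rz": -0.083, "gripper": 0.3}
    - {"x": -118, "y": 146, "z": -185, "rx": 0, "ry": 0, "rz": -0.083, "gripper": 0.3}
    - {"x": -118, "y": 146, "z": -185, "rx": 0, "ry": 0, "rz": -0.083, "gripper": 0.3}

```text
clock: 3.3
eef_pos: [400.6, 188.4, 215.2]
tcp_rot: [-3.141, -0.001, 3.129]
contact_force: [-0.4, 0.3, 0.2]
opening: 0.653
grasp_force: 0.0
```

```bash
python3 - <<'E'
from h import *
p=cam("wrist"); im=r.grab_frame("wrist"); s=r.sense();print(s['eef_pos'],s['tcp_rot'],s['opening'],s['contact_force'])
uv=proj("wrist",[[401.5,186.5,171],[401.5,186.5,135],s['eef_pos']],p).round(1);print(uv)
for q in uv: cv2.circle(im,tuple(int(v) for v in q),2,(0,0,255),-1)
cv2.imwrite("pics/w2.png",im)
E
```

```text
[401.58715343 188.36619694 216.05466091] [3.14113500e+00 1.09689944e-03 3.12853728e+00] 0.652468200239088 [ 0.73960543 -0.07553369 -0.93938703]
[[320.4 215.1]
 [320.6 199.5]
 [323.5 242.6]]
```

View pics/w2.png

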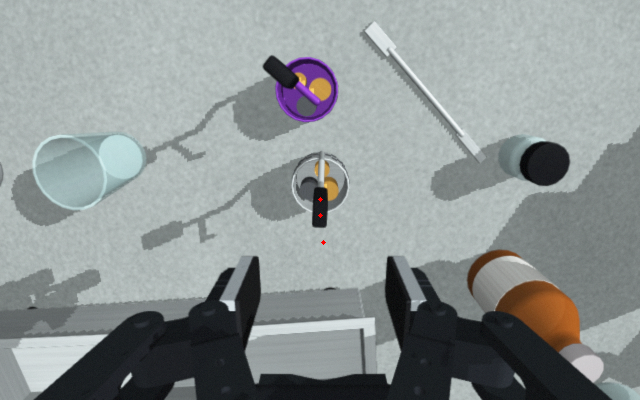

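The wrist view shows the steel tab at (320,208), matching the prediction, with its rod at the −x rim. The purple one is clearly separate at (305,88). I'll descend with a −2 mm correction in y and grip.

Emit:
servo_tool:
  deltas:
    - {"x": 0, "y": -2, "z": -40, "rx": 0, "ry": 0, "rz": 0, "gripper": 0.3}
    - {"x": 0, "y": -2, "z": -80, "rx": 0, "ry": 0, "rz": 0, "gripper": 0.3}
    - {"x": 0, "y": -2, "z": -80, "rx": 0, "ry": 0, "rz": 0, "gripper": -0.3}
    - {"x": 0, "y": -2, "z": -80, "rx": 0, "ry": 0, "rz": 0, "gripper": -1}
    - {"x": 0, "y": -2, "z": -80, "rx": 0, "ry": 0, "rz": 0, "gripper": -1}
    - {"x": 0, "y": -2, "z": -80, "rx": 0, "ry": 0, "rz": 0, "gripper": -1}
    - {"x": 0, "y": -2, "z": -80, "rx": 0, "ry": 0, "rz": 0, "gripper": -1}
  newtons: 60

```text
clock: 4.05
eef_pos: [402.6, 186.4, 136.7]
tcp_rot: [3.14, 0.003, 3.128]
contact_force: [-0.5, -0.8, 8.5]
opening: 0.001
grasp_force: 4.4
```

```bash
python3 - <<'E'
from h import *
p=cam("wrist"); im=r.grab_frame("wrist"); s=r.sense();print(s['eef_pos'],s['tcp_rot'],s['opening'],s['contact_force'],s['grasp_force'])
print(proj("wrist",[s['eef_pos'],s['eef_pos']+np.array([0,0,19])],p).round(1))
sd=r.grab_frame("side")
cv2.imwrite("pics/w3.png",np.vstack([cv2.resize(im[150:400,160:480],None,fx=1.6,fy=1.6),cv2.resize(sd[140:220,225:345],(512,200))[:200]]))
E
```

```text
[402.56554949 186.43161712 136.7292389 ] [3.14011512 0.00337796 3.12774114] 0.000498122857532581 [-0.36346838 -0.9122916   8.37704977] 4.27208733104635
[[323.4 240.3]
 [323.6 255.8]]
```

View pics/w3.png

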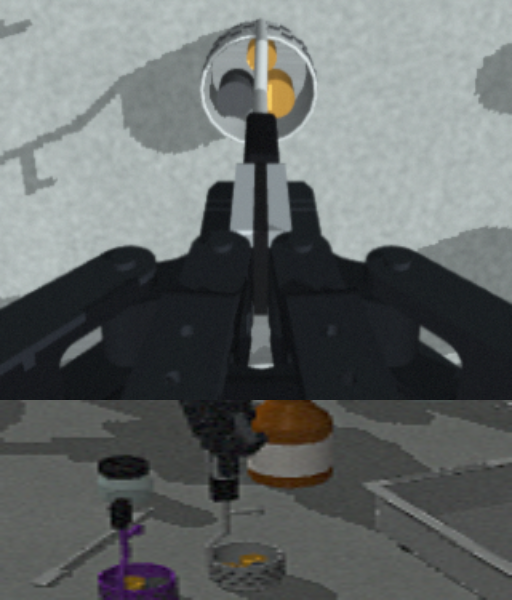

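The closed fingers sit over or in front of the tab, and the opening reads about 0, so I'll check the geometry numerically.

```bash
python3 - <<'E'
from h import *
s=r.sense();e=s['eef_pos']
for n in("wrist","side"):
    q=proj(n,[e,e+[0,0,19],[401.5,186.5,171],[401.5,186.5,135],[391.5,186.5,171],[411.5,186.5,171],[e[0]-11,e[1],e[2]],[e[0]-11,e[1],e[2]+38]])
    print(n,((q-[160,150])*1.6 if n=="wrist" else (q-[225,140])*[512/120,2.5]+[0,400]).round(0).tolist())
print(s['joint_efforts'].round(2),s['grasp_force'],s['opening'],s['clock'])
E
```

```text
wrist [[261.0, 145.0], [262.0, 169.0], [262.0, 190.0], [262.0, 140.0], [262.0, 157.0], [263.0, 221.0], [261.0, 114.0], [262.0, 164.0]]
side [[227.0, 498.0], [226.0, 486.0], [224.0, 477.0], [226.0, 500.0], [212.0, 478.0], [237.0, 475.0], [213.0, 500.0], [212.0, 476.0]]
[  0.2  -36.03 -26.28   0.13  -0.28  -0.  ] 4.293443725327961 0.0010072786369271036 4.15
```

Both views put the real fingertips about 34 mm higher than the nominal TCP: the pads end at the tab's top, and the upward force there is 8.5 N. I'll open, go lower, and let the opening reading confirm it.

Emit:
servo_tool:
  deltas:
    - {"x": -1, "y": 0, "z": 3, "rx": 0, "ry": 0, "rz": 0, "gripper": 0}
    - {"x": -1, "y": 0, "z": 3, "rx": 0, "ry": 0, "rz": 0, "gripper": 0}
    - {"x": -1, "y": 0, "z": 3, "rx": 0, "ry": 0, "rz": 0, "gripper": 0}
    - {"x": -1, "y": 0, "z": -28, "rx": 0, "ry": 0, "rz": 0, "gripper": 0}
    - {"x": -1, "y": 0, "z": -28, "rx": 0, "ry": 0, "rz": 0, "gripper": 0}
    - {"x": -1, "y": 0, "z": -28, "rx": 0, "ry": 0, "rz": 0, "gripper": -1}
    - {"x": -1, "y": 0, "z": -28, "rx": 0, "ry": 0, "rz": 0, "gripper": -1}
    - {"x": -1, "y": 0, "z": -28, "rx": 0, "ry": 0, "rz": 0, "gripper": -1}
    - {"x": -1, "y": 0, "z": -28, "rx": 0, "ry": 0, "rz": 0, "gripper": -1}
    - {"x": -1, "y": 0, "z": -28, "rx": 0, "ry": 0, "rz": 0, "gripper": -1}

```text
clock: 5.15
eef_pos: [400.7, 186.1, 107.6]
tcp_rot: [3.141, 0.001, 3.128]
contact_force: [0.3, -0.8, 7.7]
opening: 0.112
grasp_force: 59.6
```

Emit:
servo_tool:
  deltas:
    - {"x": 0, "y": 0, "z": 20, "rx": 0, "ry": 0, "rz": 0, "gripper": -1}
    - {"x": 0, "y": 0, "z": 60, "rx": 0, "ry": 0, "rz": 0, "gripper": -1}
    - {"x": 0, "y": 0, "z": 100, "rx": 0, "ry": 0, "rz": 0, "gripper": -1}
    - {"x": 0, "y": 0, "z": 130, "rx": 0, "ry": 0, "rz": 0, "gripper": -1}
    - {"x": 0, "y": 0, "z": 150, "rx": 0, "ry": 0, "rz": 0, "gripper": -1}
    - {"x": 0, "y": 0, "z": 160, "rx": 0, "ry": 0, "rz": 0, "gripper": -1}
    - {"x": 0, "y": 0, "z": 160, "rx": 0, "ry": 0, "rz": 0, "gripper": -1}
    - {"x": 0, "y": 0, "z": 160, "rx": 0, "ry": 0, "rz": 0, "gripper": -1}

```text
clock: 5.95
eef_pos: [399.4, 185.5, 265.7]
tcp_rot: [-3.141, -0.001, 3.128]
contact_force: [-0.4, -0.3, -1.7]
opening: 0.105
grasp_force: 58.8
```

```bash
python3 - <<'E'
from h import *
f=[]
for i in range(10):
    im=r.grab_frame("side" if i%2 else "wrist"); s=r.sense(); f.append(np.r_[s['contact_force'],s['wrist_torque'],s['eef_pos'],s['tcp_rot'],s['opening'],s['grasp_force']])
    if i==8: cv2.imwrite("pics/w4.png",im)
print(np.mean(f,0).round(3),np.std(f,0).round(3)[:3])
E
```

```text
[-6.00000e-02  5.00000e-02 -2.36800e+00  1.20000e-02  3.30000e-02
  1.00000e-03  3.99589e+02  1.85625e+02  2.65898e+02 -3.14100e+00
 -1.00000e-03  3.12800e+00  1.05000e-01  5.88140e+01] [0.503 0.576 0.282]
```

View pics/w4.png

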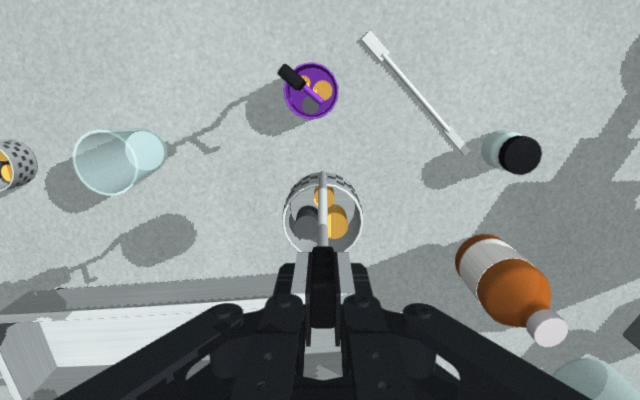

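Emit:
servo_tool:
  deltas:
    - {"x": 35, "y": -33, "z": 4, "rx": 0, "ry": 0, "rz": 0.02, "gripper": -1}
    - {"x": 70, "y": -66, "z": 4, "rx": 0, "ry": 0, "rz": 0.05, "gripper": -1}
    - {"x": 105, "y": -99, "z": 4, "rx": 0, "ry": 0, "rz": 0.087, "gripper": -1}
    - {"x": 140, "y": -132, "z": 4, "rx": 0, "ry": 0, "rz": 0.087, "gripper": -1}
    - {"x": 154, "y": -146, "z": 4, "rx": 0, "ry": 0, "rz": 0.087, "gripper": -1}
    - {"x": 154, "y": -146, "z": 4, "rx": 0, "ry": 0, "rz": 0.087, "gripper": -1}
    - {"x": 154, "y": -146, "z": 4, "rx": 0, "ry": 0, "rz": 0.087, "gripper": -1}

```text
clock: 7.15
eef_pos: [553.4, 40.0, 270.3]
tcp_rot: [3.141, -0.001, -3.069]
contact_force: [-0.8, 0.5, -1.8]
opening: 0.106
grasp_force: 59.4
```

```bash
python3 - <<'E'
from h import *
im=r.grab_frame("side"); s=r.sense(); e=s['eef_pos'];print(e,s['tcp_rot'],s['contact_force'])
y=0.073;X=np.array([np.cos(y),np.sin(y),0])
pts=np.array([e+X*(14.8-14)+[0,0,45],e+X*28.8+[0,0,0.4],e+X*14.8+[0,0,42-107.6],e+X*3+[0,0,5]])
uv=proj("side",pts); print(uv.round(1))
b=np.array([631.5,1,250]); Y=np.array([-np.sin(y),np.cos(y),0])
q=proj("side",[b+Y*k+[0,0,15] for k in(-215,-92,92,215)]); print(q.round(1))
c=cv2.resize(im[110:240,290:440],None,fx=5,fy=4.6,interpolation=3)
for p in uv: cv2.circle(c,tuple(int(v) for v in (p-[290,110])*[5,4.6]),2,(0,0,255),-1)
for p in q: cv2.circle(c,tuple(int(v) for v in (p-[290,110])*[5,4.6]),2,(0,255,0),-1)
cv2.imwrite("pics/s1.png",c)
E
```

```text
[553.08647182  40.44175623 270.45234268] [ 3.14110623e+00 -1.18891925e-03 -3.06837964e+00] [-0.54469801 -0.58198699 -2.92339685]
[[343.2 143.5]
 [350.4 154.2]
 [345.2 173.7]
 [343.1 155. ]]
[[417.5 198. ]
 [390.  174.8]
 [354.9 145. ]
 [334.5 127.8]]
```

View pics/s1.png

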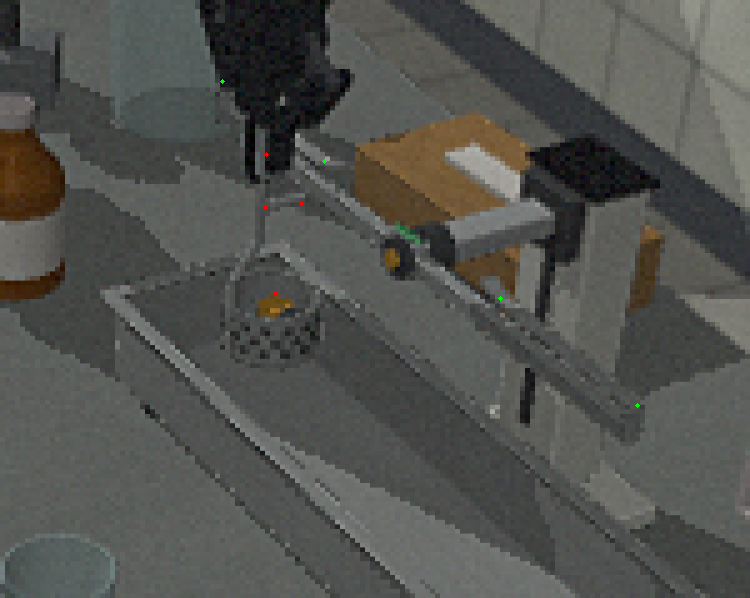

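The side view shows the basket upright and the hook tip where predicted, at (302,200). The keeper points lie on the bar. I'll move in over the bar and lower.

Emit:
servo_tool:
  deltas:
    - {"x": 20, "y": 1.5, "z": 0, "rx": 0, "ry": 0, "rz": 0, "gripper": -1}
    - {"x": 40, "y": 3, "z": 0, "rx": 0, "ry": 0, "rz": 0, "gripper": -1}
    - {"x": 60, "y": 4.5, "z": 0, "rx": 0, "ry": 0, "rz": 0, "gripper": -1}
    - {"x": 60, "y": 4.5, "z": 0, "rx": 0, "ry": 0, "rz": 0, "gripper": -1}
    - {"x": 60, "y": 4.5, "z": -7, "rx": 0, "ry": 0, "rz": 0, "gripper": -1}
    - {"x": 60, "y": 4.5, "z": -14, "rx": 0, "ry": 0, "rz": 0, "gripper": -1}
    - {"x": 60, "y": 4.5, "z": -20, "rx": 0, "ry": 0, "rz": 0, "gripper": -1}
    - {"x": 60, "y": 4.5, "z": -20, "rx": 0, "ry": 0, "rz": 0, "gripper": -1}
    - {"x": 60, "y": 4.5, "z": -20, "rx": 0, "ry": 0, "rz": 0, "gripper": -1}

```text
clock: 8.1
eef_pos: [613.6, 44.3, 250.6]
tcp_rot: [3.142, -0.0, -3.068]
contact_force: [-0.0, -0.5, -2.3]
opening: 0.099
grasp_force: 59.5
```

```bash
cat >> h.py <<'E'
def rd(k=5):
    f=[]
    for i in range(k):
        r.grab_frame("side"); s=r.sense(); f.append(np.r_[s['contact_force'],s['wrist_torque'],s['eef_pos'],s['tcp_rot'][2]])
    print(np.mean(f,0).round(2),round(s['clock'],2))
def crop(n,box,sc,name,pts=()):
    im=r.grab_frame(n); x0,y0,x1,y1=box; c=cv2.resize(im[y0:y1,x0:x1],None,fx=sc,fy=sc,interpolation=3)
    for p in pts: cv2.circle(c,tuple(int(v) for v in (np.array(p)-[x0,y0])*sc),2,(0,0,255),-1)
    cv2.imwrite(f"pics/{name}.png",c)
E
python3 -c "
from h import *
rd()"
```

```text
[ 4.0000e-02 -3.0000e-02 -1.6600e+00 -3.0000e-02  3.0000e-02 -0.0000e+00
  6.1410e+02  4.4270e+01  2.5104e+02 -3.0700e+00] 8.35
```

Emit:
servo_tool:
  deltas:
    - {"x": 0, "y": 0, "z": -2, "rx": 0, "ry": 0, "rz": 0, "gripper": -1}
    - {"x": 0, "y": 0, "z": -2, "rx": 0, "ry": 0, "rz": 0, "gripper": -1}
    - {"x": 0, "y": 0, "z": -2, "rx": 0, "ry": 0, "rz": 0, "gripper": -1}

```text
clock: 8.65
eef_pos: [614.0, 44.3, 248.6]
tcp_rot: [-3.142, -0.0, -3.068]
contact_force: [0.2, 0.2, -3.1]
opening: 0.106
grasp_force: 59.5
```

```bash
python3 -c "
from h import *
rd(8)"
```

```text
[-1.9000e-01  5.0000e-02 -2.1300e+00  0.0000e+00  2.0000e-02 -1.0000e-02
  6.1402e+02  4.4320e+01  2.4875e+02 -3.0700e+00] 9.05
```

Emit:
servo_tool:
  deltas:
    - {"x": 0, "y": 0, "z": -2, "rx": 0, "ry": 0, "rz": 0, "gripper": -1}
    - {"x": 0, "y": 0, "z": -2, "rx": 0, "ry": 0, "rz": 0, "gripper": -1}
    - {"x": 0, "y": 0, "z": -2, "rx": 0, "ry": 0, "rz": 0, "gripper": -1}

```text
clock: 9.35
eef_pos: [614.1, 44.4, 246.7]
tcp_rot: [3.142, 0.0, -3.068]
contact_force: [0.1, 0.2, -2.1]
opening: 0.103
grasp_force: 59.6
```

```bash
python3 -c "
from h import *
rd(8)"
```

```text
[-5.0000e-02  2.8000e-01 -1.0300e+00  6.0000e-02 -1.0000e-02 -0.0000e+00
  6.1406e+02  4.4350e+01  2.4679e+02 -3.0700e+00] 9.75
```

Emit:
servo_tool:
  deltas:
    - {"x": 0, "y": 0, "z": 3, "rx": 0, "ry": 0, "rz": 0, "gripper": -1}
    - {"x": -0.8, "y": 11, "z": 3, "rx": 0, "ry": 0, "rz": 0, "gripper": -1}
    - {"x": -1.6, "y": 22, "z": 3, "rx": 0, "ry": 0, "rz": 0, "gripper": -1}
    - {"x": -2.4, "y": 33, "z": 3, "rx": 0, "ry": 0, "rz": 0, "gripper": -1}
    - {"x": -3.2, "y": 44, "z": 3, "rx": 0, "ry": 0, "rz": 0, "gripper": -1}
    - {"x": -4, "y": 55, "z": 3, "rx": 0, "ry": 0, "rz": 0, "gripper": -1}
    - {"x": -4.8, "y": 66, "z": 3, "rx": 0, "ry": 0, "rz": 0, "gripper": -1}
    - {"x": -5.6, "y": 77, "z": 3, "rx": 0, "ry": 0, "rz": 0, "gripper": -1}
    - {"x": -6.3, "y": 86, "z": 3, "rx": 0, "ry": 0, "rz": 0, "gripper": -1}
    - {"x": -6.3, "y": 86, "z": 3, "rx": 0, "ry": 0, "rz": 0, "gripper": -1}

```text
clock: 10.75
eef_pos: [607.6, 131.6, 249.7]
tcp_rot: [3.141, 0.0, -3.067]
contact_force: [0.7, 0.4, -2.5]
opening: 0.107
grasp_force: 59.4
```

```bash
python3 - <<'E'
from h import *
rd(6)
crop("side",(300,100,450,220),5,"s2")
E
```

```text
[-7.0000e-02 -1.2000e-01 -2.2900e+00 -1.0000e-02  3.0000e-02  0.0000e+00
  6.0771e+02  1.3016e+02  2.4971e+02 -3.0700e+00] 11.05
```

View pics/s2.png

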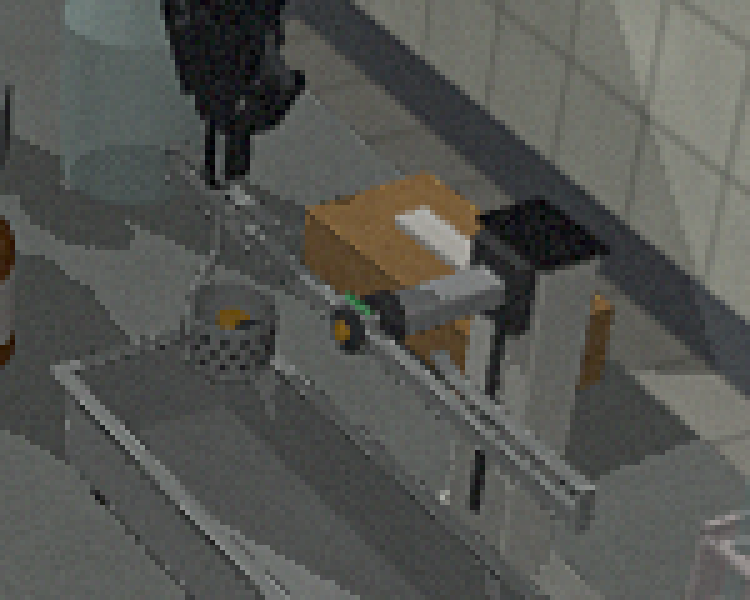

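Emit:
servo_tool:
  deltas:
    - {"x": 0, "y": 0, "z": -3, "rx": 0, "ry": 0, "rz": 0, "gripper": -1}
    - {"x": 0, "y": 0, "z": -6, "rx": 0, "ry": 0, "rz": 0, "gripper": -1}
    - {"x": 0, "y": 0, "z": -9, "rx": 0, "ry": 0, "rz": 0, "gripper": -1}
    - {"x": 0, "y": 0, "z": -12, "rx": 0, "ry": 0, "rz": 0, "gripper": -1}
    - {"x": 0, "y": 0, "z": -15, "rx": 0, "ry": 0, "rz": 0, "gripper": -1}
    - {"x": 0, "y": 0, "z": -17, "rx": 0, "ry": 0, "rz": 0, "gripper": -1}
    - {"x": 0, "y": 0, "z": -18, "rx": 0, "ry": 0, "rz": 0, "gripper": -1}
    - {"x": 0, "y": 0, "z": -18, "rx": 0, "ry": 0, "rz": 0, "gripper": -1}
    - {"x": 0, "y": 0, "z": -18, "rx": 0, "ry": 0, "rz": 0, "gripper": -1}

```text
clock: 12.0
eef_pos: [607.7, 130.3, 231.8]
tcp_rot: [-3.142, -0.0, -3.068]
contact_force: [0.3, -0.0, -0.9]
opening: 0.108
grasp_force: 59.8
```

```bash
python3 -c "
from h import *
rd(12)"
```

```text
[ 7.0000e-02 -5.7000e-01  3.3000e-01 -9.0000e-02 -1.0000e-02 -1.0000e-02
  6.0771e+02  1.3033e+02  2.3179e+02 -3.0700e+00] 12.6
```

Emit:
servo_tool:
  deltas:
    - {"x": 0, "y": 0, "z": 0, "rx": 0, "ry": 0, "rz": 0, "gripper": -0.6}
    - {"x": 0, "y": 0, "z": 0, "rx": 0, "ry": 0, "rz": 0, "gripper": -0.3}
    - {"x": 0, "y": 0, "z": 0, "rx": 0, "ry": 0, "rz": 0, "gripper": 0}
    - {"x": 0, "y": 0, "z": 0, "rx": 0, "ry": 0, "rz": 0, "gripper": 0}
    - {"x": 0, "y": 0, "z": 30, "rx": 0, "ry": 0, "rz": 0, "gripper": 0}
    - {"x": 0, "y": 0, "z": 80, "rx": 0, "ry": 0, "rz": 0, "gripper": 0}
    - {"x": 0, "y": 0, "z": 120, "rx": 0, "ry": 0, "rz": 0, "gripper": 0}
    - {"x": -50, "y": -20, "z": 120, "rx": 0, "ry": 0, "rz": 0, "gripper": 0}

```text
clock: 13.4
eef_pos: [567.8, 113.6, 358.2]
tcp_rot: [3.14, 0.013, -3.068]
contact_force: [0.7, -1.1, 1.0]
opening: 0.498
grasp_force: 0.0
```

```bash
python3 - <<'E'
from h import *
import pickle
p=cam("wrist"); im=r.grab_frame("wrist"); cv2.imwrite("pics/w5.png",im); pickle.dump(p,open("w5.pkl","wb"))
for k in("basket_a","bar_mid","basket_a_grip"): print(k,[(np.round(d['box']).tolist(),round(d['conf'],2)) for d in r.recognise(k,"wrist")])
im=r.grab_frame("side");cv2.imwrite("pics/s5.png",im)
for k in("basket_a","bar_mid"): print(k,[(np.round(d['box']).tolist(),round(d['conf'],2)) for d in r.recognise(k,"side")])
X=np.array([np.cos(.073),np.sin(.073),0]);Y=np.array([-np.sin(.073),np.cos(.073),0]);b=np.array([631.5,1,243])
for th in(-.15,-.13,-.11):
    t=Y*np.cos(th)+np.array([0,0,np.sin(th)]);n=-Y*np.sin(th)+np.array([0,0,np.cos(th)])
    print(th,proj("side",[b+t*k+n*22 for k in(-215,215)]).round(1).tolist(),proj("wrist",[b+t*k+n*22 for k in(-215,215)],p).round(1).tolist())
print(r.sense()['eef_pos'],r.sense()['contact_force'],r.sense()['clock'])
E
```

```text
basket_a [([306.0, 181.0, 60.0, 87.0], 0.94), ([36.0, 0.0, 78.0, 29.0], 0.73)]
bar_mid [([1.0, 227.0, 426.0, 43.0], 0.74)]
basket_a_grip [([308.0, 181.0, 53.0, 89.0], 0.94), ([485.0, 2.0, 32.0, 37.0], 0.55)]
basket_a [([249.0, 181.0, 16.0, 42.0], 0.96), ([318.0, 252.0, 21.0, 52.0], 0.61), ([338.0, 130.0, 17.0, 50.0], 0.56), ([235.0, 187.0, 24.0, 28.0], 0.5)]
bar_mid [([336.0, 136.0, 84.0, 60.0], 0.96)]
-0.15 [[417.9, 187.2], [334.0, 136.3]] [[-77.8, 269.3], [428.2, 239.2]]
-0.13 [[418.0, 188.7], [334.0, 135.1]] [[-74.0, 266.9], [429.7, 241.1]]
-0.11 [[418.0, 190.2], [334.1, 134.0]] [[-70.1, 264.5], [431.1, 243.1]]
[561.90521003 111.9634309  351.39516701] [ 0.32296713 -0.12250601 -0.05914435] 13.75
```

Emit:
servo_tool:
  deltas:
    - {"x": -40, "y": -30, "z": 0, "rx": 0, "ry": 0, "rz": -0.02, "gripper": 0}
    - {"x": -177, "y": -326, "z": -150, "rx": 0, "ry": 0, "rz": -0.199, "gripper": 0}
    - {"x": -177, "y": -326, "z": -150, "rx": 0, "ry": 0, "rz": -0.199, "gripper": 0}
    - {"x": -177, "y": -326, "z": -150, "rx": 0, "ry": 0, "rz": -0.199, "gripper": 0}
    - {"x": -177, "y": -326, "z": -150, "rx": 0, "ry": 0, "rz": -0.199, "gripper": 0}
    - {"x": -177, "y": -326, "z": -150, "rx": 0, "ry": 0, "rz": -0.199, "gripper": 0}
    - {"x": -177, "y": -326, "z": -150, "rx": 0, "ry": 0, "rz": -0.199, "gripper": 0}
    - {"x": -177, "y": -326, "z": -150, "rx": 0, "ry": 0, "rz": -0.199, "gripper": 0}
    - {"x": -177, "y": -326, "z": -150, "rx": 0, "ry": 0, "rz": -0.199, "gripper": 0}
    - {"x": -177, "y": -326, "z": -150, "rx": 0, "ry": 0, "rz": -0.199, "gripper": 0}

```text
clock: 14.75
eef_pos: [383.8, -215.3, 200.8]
tcp_rot: [3.141, -0.002, 3.013]
contact_force: [0.0, -0.0, 0.4]
opening: 0.5
grasp_force: 0.0
```

```bash
python3 - <<'E'
from h import *
p=cam("wrist"); im=r.grab_frame("wrist"); cv2.imwrite("pics/w6.png",im)
s=r.sense(); print(s['eef_pos'],s['tcp_rot'])
for k in("basket_a","basket_a_grip"): print(k,[(np.round(d['box']).tolist(),round(d['conf'],2)) for d in r.recognise(k,"wrist")])
print(proj("wrist",[[384.1,-214.2,171],[384.1,-214.2,135],[398,-216,42],[384.1,-214.2,153]],p).round(1).tolist())
# dark blob (tab) near prediction
u,v=proj("wrist",[384.1,-214.2,153],p)[0]; x0,y0=int(u)-30,int(v)-35
g=im[y0:y0+70,x0:x0+60].max(2)<45
n,l,st,c=cv2.connectedComponentsWithStats(g.astype(np.uint8))
for i in range(1,n):
    if st[i,4]>60: print((st[i,:2]+[x0,y0]).tolist(),st[i,2:].tolist(),(c[i]+[x0,y0]).round(1).tolist())
f=[]
E
```

```text
[ 384.71711993 -214.4697496   201.54112969] [ 3.14087179e+00 -4.96622517e-04  3.01395534e+00]
basket_a [([293.0, 152.0, 59.0, 87.0], 0.71), ([174.0, 89.0, 82.0, 84.0], 0.17)]
basket_a_grip []
[[324.9, 221.6], [324.4, 204.3], [323.7, 189.6], [324.6, 212.3]]
[316, 193] [16, 42, 584] [323.3, 213.8]
```

Emit:
servo_tool:
  deltas:
    - {"x": 0, "y": -0.5, "z": -50, "rx": 0, "ry": 0, "rz": 0, "gripper": 0}
    - {"x": 0, "y": -0.5, "z": -94, "rx": 0, "ry": 0, "rz": 0, "gripper": 0}
    - {"x": 0, "y": -0.5, "z": -94, "rx": 0, "ry": 0, "rz": 0, "gripper": 0}
    - {"x": 0, "y": -0.5, "z": -94, "rx": 0, "ry": 0, "rz": 0, "gripper": -1}
    - {"x": 0, "y": -0.5, "z": -94, "rx": 0, "ry": 0, "rz": 0, "gripper": -1}
    - {"x": 0, "y": -0.5, "z": -94, "rx": 0, "ry": 0, "rz": 0, "gripper": -1}
    - {"x": 0, "y": -0.5, "z": -94, "rx": 0, "ry": 0, "rz": 0, "gripper": -1}
    - {"x": 0, "y": -0.5, "z": -94, "rx": 0, "ry": 0, "rz": 0, "gripper": -1}

```text
clock: 15.7
eef_pos: [386.3, -215.7, 110.1]
tcp_rot: [-3.14, 0.005, 3.016]
contact_force: [0.8, 0.6, 8.2]
opening: 0.105
grasp_force: 59.8
```

Emit:
servo_tool:
  deltas:
    - {"x": 0, "y": 0, "z": 20, "rx": 0, "ry": 0, "rz": 0, "gripper": -1}
    - {"x": 0, "y": 0, "z": 60, "rx": 0, "ry": 0, "rz": 0, "gripper": -1}
    - {"x": 0, "y": 0, "z": 100, "rx": 0, "ry": 0, "rz": 0, "gripper": -1}
    - {"x": 0, "y": 0, "z": 140, "rx": 0, "ry": 0, "rz": 0, "gripper": -1}
    - {"x": 0, "y": 0, "z": 165, "rx": 0, "ry": 0, "rz": 0, "gripper": -1}
    - {"x": 0, "y": 0, "z": 175, "rx": 0, "ry": 0, "rz": 0, "gripper": -1}
    - {"x": 0, "y": 0, "z": 175, "rx": 0, "ry": 0, "rz": 0, "gripper": -1}
    - {"x": 0, "y": 0, "z": 175, "rx": 0, "ry": 0, "rz": 0, "gripper": -1}

```text
clock: 16.5
eef_pos: [383.6, -214.4, 281.7]
tcp_rot: [3.141, -0.001, 3.016]
contact_force: [-0.3, -0.7, -2.8]
opening: 0.104
grasp_force: 58.9
```

```bash
python3 - <<'E'
from h import *
rd(14)
for n,f in(("side","s6"),("wrist","w6b")): cv2.imwrite(f"pics/{f}.png",r.grab_frame(n))
print([(np.round(d['box']).tolist(),round(d['conf'],2)) for d in r.recognise("basket_a","side")])
# predicted basket box in side
e=r.sense()['eef_pos'];X=np.array([np.cos(-.125),np.sin(-.125),0])
print(proj("side",[e+X*.8+[0,0,45],e+X*14.8+[0,0,42-107.6],e+X*14.8+[0,0,-107.6]]).round(1).tolist())
E
```

```text
[-1.0000e-01 -2.0000e-02 -2.6300e+00 -0.0000e+00  3.0000e-02  0.0000e+00
  3.8395e+02 -2.1457e+02  2.8203e+02  3.0200e+00] 17.2
[([318.0, 216.0, 27.0, 43.0], 0.86), ([344.0, 160.0, 11.0, 19.0], 0.69), ([251.0, 181.0, 15.0, 44.0], 0.68)]
[[330.1, 203.9], [333.7, 237.3], [333.0, 249.5]]
```

Emit:
servo_tool:
  deltas:
    - {"x": 35, "y": 33, "z": -2, "rx": 0, "ry": 0, "rz": 0.05, "gripper": -1}
    - {"x": 70, "y": 66, "z": -4, "rx": 0, "ry": 0, "rz": 0.1, "gripper": -1}
    - {"x": 105, "y": 99, "z": -6, "rx": 0, "ry": 0, "rz": 0.15, "gripper": -1}
    - {"x": 140, "y": 132, "z": -6, "rx": 0, "ry": 0, "rz": 0.199, "gripper": -1}
    - {"x": 165, "y": 155, "z": -6, "rx": 0, "ry": 0, "rz": 0.199, "gripper": -1}
    - {"x": 176, "y": 166, "z": -6, "rx": 0, "ry": 0, "rz": 0.199, "gripper": -1}
    - {"x": 176, "y": 166, "z": -6, "rx": 0, "ry": 0, "rz": 0.199, "gripper": -1}
    - {"x": 176, "y": 166, "z": -6, "rx": 0, "ry": 0, "rz": 0.199, "gripper": -1}

```text
clock: 18.15
eef_pos: [559.5, -49.2, 276.4]
tcp_rot: [-3.141, -0.001, -3.068]
contact_force: [-1.1, -1.0, -2.4]
opening: 0.104
grasp_force: 59.2
```

```bash
python3 - <<'E'
from h import *
rd(3)
cv2.imwrite("pics/w7.png",r.grab_frame("wrist"))
im=r.grab_frame("side"); cv2.imwrite("pics/s7.png",im)
X=np.array([np.cos(.073),np.sin(.073),0]);Y=np.array([-np.sin(.073),np.cos(.073),0]);b=np.array([631.5,1,243])
print([(np.round(d['box']).tolist(),round(d['conf'],2)) for d in r.recognise("bar_mid","side")])
E
```

```text
[ 3.2000e-01  1.7000e-01 -2.3800e+00  2.0000e-02  7.0000e-02 -2.0000e-02
  5.5937e+02 -4.9690e+01  2.7674e+02 -3.0700e+00] 18.3
[([337.0, 136.0, 85.0, 60.0], 0.66), ([310.0, 135.0, 124.0, 141.0], 0.48)]
```

Emit:
servo_tool:
  deltas:
    - {"x": 20, "y": 2, "z": 0, "rx": 0, "ry": 0, "rz": 0, "gripper": -1}
    - {"x": 40, "y": 4, "z": 0, "rx": 0, "ry": 0, "rz": 0, "gripper": -1}
    - {"x": 61, "y": 5.5, "z": 0, "rx": 0, "ry": 0, "rz": 0, "gripper": -1}
    - {"x": 61, "y": 5.5, "z": 0, "rx": 0, "ry": 0, "rz": 0, "gripper": -1}
    - {"x": 61, "y": 5.5, "z": -8, "rx": 0, "ry": 0, "rz": 0, "gripper": -1}
    - {"x": 61, "y": 5.5, "z": -14, "rx": 0, "ry": 0, "rz": 0, "gripper": -1}
    - {"x": 61, "y": 5.5, "z": -19, "rx": 0, "ry": 0, "rz": 0, "gripper": -1}
    - {"x": 61, "y": 5.5, "z": -19, "rx": 0, "ry": 0, "rz": 0, "gripper": -1}
    - {"x": 61, "y": 5.5, "z": -19, "rx": 0, "ry": 0, "rz": 0, "gripper": -1}

```text
clock: 19.35
eef_pos: [621.0, -43.3, 257.7]
tcp_rot: [3.142, -0.0, -3.068]
contact_force: [-0.2, -0.1, -3.4]
opening: 0.1
grasp_force: 59.3
```

```bash
python3 - <<'E'
from h import *
rd(10)
E
```

```text
[-1.3000e-01 -2.1000e-01 -2.5600e+00  1.0000e-02  2.0000e-02 -0.0000e+00
  6.2136e+02 -4.3250e+01  2.5796e+02 -3.0700e+00] 19.85
```

Emit:
servo_tool:
  deltas:
    - {"x": -0.5, "y": 0, "z": -2, "rx": 0, "ry": 0, "rz": 0, "gripper": -1}
    - {"x": -0.5, "y": 0, "z": -3, "rx": 0, "ry": 0, "rz": 0, "gripper": -1}
    - {"x": -0.5, "y": 0, "z": -3, "rx": 0, "ry": 0, "rz": 0, "gripper": -1}
    - {"x": -0.5, "y": 0, "z": -3, "rx": 0, "ry": 0, "rz": 0, "gripper": -1}

```text
clock: 20.25
eef_pos: [620.8, -43.2, 254.7]
tcp_rot: [-3.142, -0.0, -3.068]
contact_force: [-0.3, -0.2, -0.6]
opening: 0.102
grasp_force: 59.5
```

```bash
python3 - <<'E'
from h import *
rd(10)
E
```

```text
[-6.0000e-02 -1.0000e-01 -1.5700e+00  1.0000e-02  3.0000e-02  0.0000e+00
  6.2079e+02 -4.3230e+01  2.5476e+02 -3.0700e+00] 20.75
```

Emit:
servo_tool:
  deltas:
    - {"x": 0, "y": 0, "z": 2.9, "rx": 0, "ry": 0, "rz": 0, "gripper": -1}
    - {"x": 0.7, "y": -10, "z": 4.2, "rx": 0, "ry": 0, "rz": 0, "gripper": -1}
    - {"x": 1.5, "y": -20, "z": 5.5, "rx": 0, "ry": 0, "rz": 0, "gripper": -1}
    - {"x": 2.2, "y": -30, "z": 6.8, "rx": 0, "ry": 0, "rz": 0, "gripper": -1}
    - {"x": 2.9, "y": -40, "z": 8.1, "rx": 0, "ry": 0, "rz": 0, "gripper": -1}
    - {"x": 3.6, "y": -50, "z": 9.4, "rx": 0, "ry": 0, "rz": 0, "gripper": -1}
    - {"x": 4.4, "y": -60, "z": 10.7, "rx": 0, "ry": 0, "rz": 0, "gripper": -1}
    - {"x": 5, "y": -69, "z": 11.9, "rx": 0, "ry": 0, "rz": 0, "gripper": -1}
    - {"x": 5, "y": -69, "z": 11.9, "rx": 0, "ry": 0, "rz": 0, "gripper": -1}
    - {"x": 5, "y": -69, "z": 11.9, "rx": 0, "ry": 0, "rz": 0, "gripper": -1}

```text
clock: 21.75
eef_pos: [625.7, -112.4, 266.6]
tcp_rot: [3.141, -0.0, -3.069]
contact_force: [-0.6, -0.2, -2.4]
opening: 0.107
grasp_force: 59.2
```

```bash
python3 - <<'E'
from h import *
rd(8)
E
```

```text
[-3.7000e-01 -1.0000e-02 -2.6100e+00 -1.0000e-02  2.0000e-02 -0.0000e+00
  6.2574e+02 -1.1189e+02  2.6658e+02 -3.0700e+00] 22.15
```

Emit:
servo_tool:
  deltas:
    - {"x": 0, "y": 0, "z": -3, "rx": 0, "ry": 0, "rz": 0, "gripper": -1}
    - {"x": 0, "y": 0, "z": -6, "rx": 0, "ry": 0, "rz": 0, "gripper": -1}
    - {"x": 0, "y": 0, "z": -9, "rx": 0, "ry": 0, "rz": 0, "gripper": -1}
    - {"x": 0, "y": 0, "z": -12, "rx": 0, "ry": 0, "rz": 0, "gripper": -1}
    - {"x": 0, "y": 0, "z": -14, "rx": 0, "ry": 0, "rz": 0, "gripper": -1}
    - {"x": 0, "y": 0, "z": -16, "rx": 0, "ry": 0, "rz": 0, "gripper": -1}
    - {"x": 0, "y": 0, "z": -17, "rx": 0, "ry": 0, "rz": 0, "gripper": -1}
    - {"x": 0, "y": 0, "z": -17, "rx": 0, "ry": 0, "rz": 0, "gripper": -1}
    - {"x": 0, "y": 0, "z": -17, "rx": 0, "ry": 0, "rz": 0, "gripper": -1}

```text
clock: 23.05
eef_pos: [625.8, -112.3, 249.8]
tcp_rot: [-3.141, 0.0, -3.068]
contact_force: [1.1, -1.6, 0.3]
opening: 0.102
grasp_force: 59.6
```

```bash
python3 - <<'E'
from h import *
rd(12)
E
```

```text
[-1.0000e-01 -1.0900e+00  1.2000e-01 -1.9000e-01 -3.0000e-02 -2.0000e-02
  6.2583e+02 -1.1227e+02  2.4972e+02 -3.0700e+00] 23.65
```

Emit:
servo_tool:
  deltas:
    - {"x": 0, "y": 0, "z": 0, "rx": 0, "ry": 0, "rz": 0, "gripper": -0.6}
    - {"x": 0, "y": 0, "z": 0, "rx": 0, "ry": 0, "rz": 0, "gripper": -0.3}
    - {"x": 0, "y": 0, "z": 0, "rx": 0, "ry": 0, "rz": 0, "gripper": 0}
    - {"x": 0, "y": 0, "z": 0, "rx": 0, "ry": 0, "rz": 0, "gripper": 0}
    - {"x": 0, "y": 0, "z": 30, "rx": 0, "ry": 0, "rz": 0, "gripper": 0}
    - {"x": 0, "y": 0, "z": 80, "rx": 0, "ry": 0, "rz": 0, "gripper": 0}
    - {"x": 0, "y": 0, "z": 120, "rx": 0, "ry": 0, "rz": 0, "gripper": 0}
    - {"x": -40, "y": 20, "z": 140, "rx": 0, "ry": 0, "rz": 0, "gripper": 0}
    - {"x": -80, "y": 50, "z": 150, "rx": 0, "ry": 0, "rz": 0, "gripper": 0}
    - {"x": -106, "y": 90, "z": 150, "rx": 0, "ry": 0, "rz": 0, "gripper": 0}

```text
clock: 24.65
eef_pos: [518.5, -22.4, 401.6]
tcp_rot: [-3.141, 0.003, -3.07]
contact_force: [0.0, 1.1, 0.4]
opening: 0.498
grasp_force: 0.0
```

Emit:
servo_tool:
  deltas:
    - {"x": -60, "y": 40, "z": 0, "rx": 0, "ry": 0, "rz": 0, "gripper": 0}
    - {"x": -100, "y": 40, "z": 0, "rx": 0, "ry": 0, "rz": 0, "gripper": 0}
    - {"x": -130, "y": 40, "z": 0, "rx": 0, "ry": 0, "rz": 0, "gripper": 0}
    - {"x": -130, "y": 40, "z": 0, "rx": 0, "ry": 0, "rz": 0, "gripper": 0}
    - {"x": -130, "y": 40, "z": 0, "rx": 0, "ry": 0, "rz": 0, "gripper": 0}

```text
clock: 25.15
eef_pos: [389.6, 17.9, 400.3]
tcp_rot: [-3.142, 0.002, -3.068]
contact_force: [0.6, -0.5, 0.7]
opening: 0.496
grasp_force: 0.0
```

```bash
cat > look.py <<'E'
from h import *
import sys
a,b=cv2.imread("pics/side0.png"),None
p=cam("wrist"); im=r.grab_frame("wrist"); s=r.sense(); print(s['eef_pos'],s['clock'])
sd=r.grab_frame("side"); cv2.imwrite("pics/sX.png",sd)
for n in("bar_mid","basket_a"): print(n,[(np.round(d['box'],1).tolist(),round(d['conf'],2)) for d in r.recognise(n,"side")])
# subpixel shift of bar's ends, side view, against the level reference
g0=cv2.cvtColor(a,6); gs=np.mean([cv2.cvtColor(r.grab_frame("side"),6).astype(float) for _ in range(6)],0).astype(np.uint8)
for nm,(x0,y0,x1,y1) in(("L",(332,126,343,137)),("R",(402,182,421,203)),("R2",(394,176,412,194))):
    t=g0[y0:y1,x0:x1]; w=gs[y0-12:y1+12,x0-2:x1+2]; m=cv2.matchTemplate(w,t,cv2.TM_CCOEFF_NORMED); _,v,_,l=cv2.minMaxLoc(m)
    c=m[:,l[0]]; i=l[1]; d=0 if i in(0,len(c)-1) else .5*(c[i-1]-c[i+1])/(c[i-1]-2*c[i]+c[i+1])
    print(nm,"dx",l[0]-2,"dy",round(i+d-12,2),"score",round(v,2))
L=cv2.resize(gs[105:225,310:440],None,fx=3,fy=3,interpolation=3); L0=cv2.resize(g0[105:225,310:440],None,fx=3,fy=3,interpolation=3)
W=cv2.resize(cv2.cvtColor(im[200:360],6),(780,195)); cv2.imwrite("pics/fin.png",np.vstack([np.hstack([L0,L]),W]))
X=np.array([np.cos(.073),np.sin(.073),0]);Y=np.array([-np.sin(.073),np.cos(.073),0]);b=np.array([631.5,1,243])
for th in(-.03,0,.03):
    t=Y*np.cos(th)+np.array([0,0,np.sin(th)]);n=-Y*np.sin(th)+np.array([0,0,np.cos(th)])
    print(th,proj("side",[b+t*k+n*22 for k in(-215,215)]).round(1).tolist())
E
python3 look.py
```

```text
[390.22612143  17.75764375 400.0655306 ] 25.2
bar_mid [([335.9, 127.3, 84.4, 78.2], 0.62)]
basket_a [([249.6, 180.7, 16.9, 46.6], 0.83), ([380.1, 166.2, 20.0, 53.6], 0.7), ([339.3, 125.6, 16.2, 51.1], 0.56), ([333.7, 123.5, 83.7, 81.7], 0.39)]
L dx 1 dy -12 score 0.41
R dx 0 dy -0.01 score 0.79
R2 dx 0 dy -0.08 score 0.76
-0.03 [[417.7, 196.0], [334.4, 129.4]]
0 [[417.5, 198.0], [334.5, 127.8]]
0.03 [[417.3, 200.1], [334.7, 126.1]]
```

View pics/fin.png

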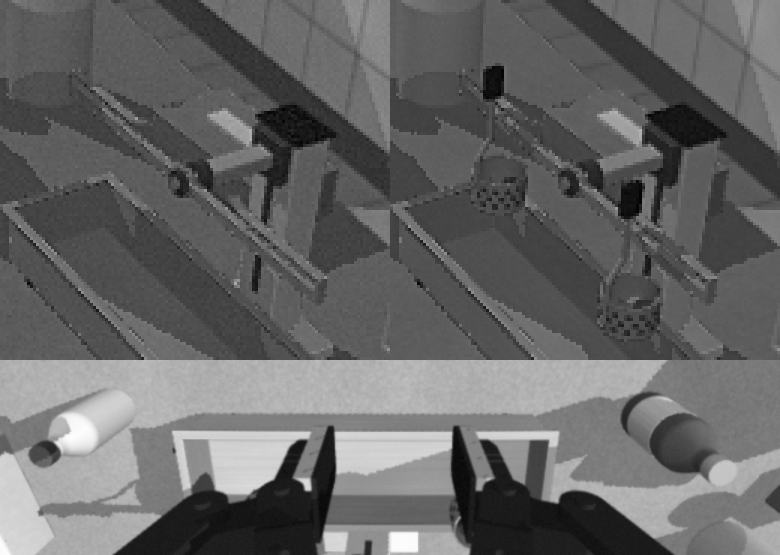

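Both baskets hang under the keepers, one on each arm, at crop (492,85) and (630,200) in the right pane. The right bar end matches the level reference. I'll do one tighter numeric level check on both ends.

```bash
python3 - <<'E'
from h import *
g0=cv2.cvtColor(cv2.imread("pics/side0.png"),6); fr=[cv2.cvtColor(r.grab_frame("side"),6).astype(np.float32) for _ in range(8)]
tl=cv2.cvtColor(cv2.imread("pics/s5.png"),6)
up=lambda g:cv2.resize(g.astype(np.float32),None,fx=8,fy=8,interpolation=cv2.INTER_CUBIC)
for nm,g in(("now",np.mean(fr,0)),("tilted s5",tl)):
  for k,(x0,y0,x1,y1) in dict(Lend=(331,124,341,136),Rend=(408,186,424,208),R=(398,180,414,200),Rmid=(412,190,424,206)).items():
    t=up(g0[y0:y1,x0:x1]); w=up(g[y0-14:y1+14,x0-1:x1+1]); m=cv2.matchTemplate(w,t,5)
    o=[]
    for lim in(24,112):
        mm=m[112-lim:112+lim+1]; _,v,_,l=cv2.minMaxLoc(mm); o.append(((l[0]-8)/8,(l[1]-lim)/8,round(v,2)))
    print(nm,k,o)
s=r.sense(); print(s['clock'],s['contact_force'])
E
```

```text
now Lend [(-0.125, -0.25, 0.74), (-0.125, -0.25, 0.74)]
now Rend [(0.0, 0.0, 0.95), (0.0, 0.0, 0.95)]
now R [(0.125, 0.0, 0.58), (0.125, 0.0, 0.58)]
now Rmid [(0.0, 0.0, 0.97), (0.0, 0.0, 0.97)]
tilted s5 Lend [(-0.25, 0.375, 0.53), (-0.25, 0.375, 0.53)]
tilted s5 Rend [(1.0, -1.125, 0.42), (1.0, -7.25, 0.7)]
tilted s5 R [(1.0, 0.0, 0.15), (1.0, -6.125, 0.31)]
tilted s5 Rmid [(-1.0, 3.0, 0.5), (1.0, -7.625, 0.66)]
26.05 [ 0.53480983 -0.14067715  0.23247586]
```

```bash
python3 -c "
from rig import r
print(r.sign_off())"
```

```text
the job is handed in; nothing more can be done
None
```

Both baskets hang let go under the keepers, about 131 mm out on the +y arm and 112 mm out on the −y arm; the bar looks level in the side camera (no visible end shift, estimated within about 0.003 rad), and the job was handed in at about 26 s, with no verdict returned.

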